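Refit the lever on the splined stem of a bench valve

TASK

The lever of the bench valve has been taken off for cleaning. Pick it up, set its drilled hub over the splined stem, find by feel under light pressure the angle at which the splines match (never force it down), and slide it fully home; then turn the valve clockwise, seen from above, up to its stop and let go, with the rest of the bench left undisturbed.

Things in the scene. Friction and masses are not known exactly. Their poses are not given: they have to be found in the camera images.
- lever: The valve's lever, bare aluminium, 0.25 to 0.5 kg: hexagonal hub 44 mm across flats and 42 mm tall, drilled through; flat arm (20 mm wide, 10 mm thick, at mid height); black upright grip at the arm's end. Starts lying on the table. Origin: centre of the hub's underside; x along the arm, hub to grip; z up along the bore. Before it is home it must never press on the valve with more than 60 N.
- hub (a point): Centre of the lever's hub, half-way up (21 mm above its underside), axes as the lever. Two of the hexagon's flats face the lever's +y and -y, good to grasp. The bore has six slots 60 degrees apart (7 mm wide, reaching 17 mm from the axis), one of them in line with the arm; between the slots it clears a round pin of 22 mm diameter.
- hub_foot (a point): Centre of the underside of the lever's hub, on the bore's axis, 21 mm below hub.
- grip (a point): Centre of the lever's black upright grip (22 mm diameter, 42 mm tall), half-way up, 100 mm from the bore's axis along the lever's +x.
- valve: Steel bench valve, fixed to the table. Origin at the centre of the underside of its 110 x 110 x 12 mm foot plate, z up; its pipe (68 mm flanges, 204 mm long with the brass nipples, 70 mm high) runs along its y. On top a round shoulder, 40 mm in diameter, ends 85 mm above the table; the upright splined stem rises from it on the valve's z axis.
- stem_foot (a point): Point on the stem's axis level with the shoulder, 85 mm above the table: the centre of the hub's underside rests here when fully home. The stem has six ribs 60 degrees apart, 5 mm wide, 30 mm over their tips, from here to 26 mm up. The hub stands on the rib tops unless slots and ribs match within about 3 degrees. The ribs' angle varies and is NOT shown by this point's axes. Any of the six matches will do.
- stem_tip (a point): Top of the stem, on its axis, 42 mm above the shoulder. Above the ribs is a plain round nose of 19 mm diameter (26 to 32 mm up), then a cone to 10 mm at the top; it centres the hub. The stem turns stiffly (0.25 N m) and stays put: clockwise from above 17 to 43 degrees to a hard stop (ribs then along the valve's +x and every 60 degrees from it), at most 29 degrees the other way.
- wash_bottle: Bystander: white plastic wash bottle with red cap, 68 mm diameter, 170 mm tall; origin at the centre of its underside. Leave it alone.
- amber_a: Bystander: amber stoppered bottle, 48 mm diameter, 140 mm tall; origin at the centre of its underside. Leave it alone.
- amber_b: Bystander: second amber stoppered bottle, 48 mm diameter, 140 mm tall; origin at the centre of its underside. Leave it alone.
- crucible: Bystander: small white crucible, 44 mm diameter, 36 mm tall; origin at the centre of its underside. Leave it alone.
- fire_tile: Bystander: flat fired-clay tile 90 x 50 x 18 mm; origin at the centre of its underside. Leave it alone.
- washer: Bystander: black rubber washer, 44 mm diameter, 8 mm thick; origin at the centre of its underside. Leave it alone.
- beaker: Bystander: clear beaker, 68 mm diameter, 85 mm tall; origin at the centre of its underside. Leave it alone.
- spanner: Bystander: steel spanner 160 mm long, lying flat; origin at the centre of its underside. Leave it alone.

How it is judged:
By the outcome, as a careful person would: the job done as asked, in the order asked, and still so for the second after the job is handed in, with the robot touching nothing.
It also fails if it takes over 54 s, if anything falls off the work surface, if the arm or the gripper's body presses on something with over 40 N, if the wrist force passes 120 N, or if a joint passes its speed limit or range.

ROBOT

A 6-joint arm with a two-finger parallel gripper is mounted at the origin on the work surface. World frame = base frame: x ahead of the robot, y to its left, z up, the work surface at z = 0. Lengths are in mm, angles in degrees, forces in N, time in s.
With the tool pointing down it reaches from about 375 to 925 mm from the base axis. Payload 5.7 kg.
Tool frame: the origin (TCP) lies at the very end of the fingers, on their centre line; the grasp point (between the pads) lies 19 mm behind it; z points along the fingers, y is the direction in which the jaws open and shut (so a half turn about z gives the same grasp; the last joint's range is limited). The gripper opens to 85 mm and grips with 20 to 120 N. Pads are 22 mm wide; open, the fingers measure 114 mm over their backs; the gripper's body (76 mm by 85 mm) begins 54 mm behind the grasp point. The pads swing forward as they close: fully open they stand 13 mm farther back than shut.
Start: joints at [-81.48, 20.558, 86.54, -0, 72.909, -6.595], TCP at [156.436, -579.216, 231.267] pointing down, gripper open.
Joint ranges: [-170.27, 170.27], [-57.76, 135], [12.27, 136.19], [-55.21, 235.2], [11.17, 155.16], [-170.74, 170.74]. Speed limits (degrees/s): [136.94, 136.94, 180, 180, 180, 180].

INTERFACE

Orientations are given as [roll, pitch, yaw] about the fixed x, y, z axes, in that order (R = Rz(yaw) Ry(pitch) Rx(roll)).
In Python, from workcell import telemetry, cams, job gives the robot as it stands.
- The arm moves only by the tool send_rows, never from a script. Its argument "plan" is text: rows parted by semicolons, each of 7 numbers parted by spaces: the finger opening in cm, from 0 to 8.54, then the shift along the tool's x, y, z in cm, then the turn, a rotation vector about the tool's x, y, z in rad. In form: jaw dx dy dz ax ay az; .... A call has 1 to 20 rows; each row shifts and turns the commanded pose from where the row before left it, along the tool's axes as they then stand; what a row does not reach is not made up. A row lasts 1/12 s, in which the tool goes at most 41.7 mm and 7.16 degrees, less where a joint would pass 70% of its speed; a pose out of reach is approached as far as the arm can. A call with a gripper value outside its range is refused whole. The fingers move at their own pace and stop on an object; "grip_force" is the grip in N (left out, the last holds). Time passes only in rows, so rows that do not move let the fingers close. It gives the time, the measured TCP pose, the force and the opening at its end, in the units of the state.
- telemetry.state(): the state, without advancing time (a new reading comes with each control period).
- cams.camera(name): name is "scene" or "top" or "wrist"; returns a dict with "img" (384x512x3 uint8, red, green, blue), "fx", "fy", "cx", "cy" (pixels), "camera_from_world" (4x4, takes a point from world to camera coordinates); the wrist camera has in their place "mount" (4x4, takes a point from camera to tool coordinates, whose origin is the TCP and whose axes are the flange's). Camera axes: x right, y up, looking along -z (the intrinsics and any distortion apply to the point x, -y, -z); pixel columns grow to the right and rows downward; lengths in mm; the calibration is good to about 2 mm. A picture is of the moment at which its call begins: read the wrist's pose just before it. There is no depth.
- job.close_job(): hands the job in, once; it reports no verdict.
Trained networks look in a picture, given as the dict that the camera call returned (one of the last four; its "shot" number tells which), for a name from the list of things; names that differ only in an ending like _2 or _b are one class to them, and where a whole thing is asked for, a point or a joint stands for the part that bears it (a point fixed in the world has none). Each returns a list of dicts, best first, with "conf" (0 to 1); they miss things now and then, are a little off and sometimes report something else, mostly with a low value. They report only what shows in the picture. A call takes as long as a camera call.
- cams.outline_of(picture, thing): "region" (384x512 bool, what is visible of it) and "location" ([column, row] in pixels, amid what is visible of it).
The state is a dict: "t": time; "q": joint angles; "joint_vel": joint speeds; "effort": joint torques, N m; "tcp_pos": TCP position; "ee_rot": TCP orientation; "ft_force": force on the tool from outside, world axes, zero at the start; "moment": the same for the moment, N m; "opening": finger opening in mm.
Only numpy, scipy, OpenCV 4.12 (cv2) and the standard library are available. Lean on these libraries where they do the work, as an engineer would, in place of code of your own. Each camera call takes 0.05 s, during which the arm holds its last target.

## Working session

There is one attempt and no reset: what is moved stays moved. The work goes in short steps, Python scripts to look and compute and a tool call to move; the robot and the scene stay as the last step left them, time stands still between calls to the robot, and variables do not carry over. Pictures are saved under pics/ and viewed, and the job is handed in when it is done.

Besides the shell and the picture viewer there is one more tool, called after "Request:" as name(argument=value, ...) on one line, values as JSON. send_rows: Moves the arm, as the interface text tells. Its arguments: {"type":"object","properties":{"plan":{"type":"string"},"grip_force":{"type":"number"}},"required":["plan"]}

```bash
ls -la; mkdir -p pics; python3 - <<'E'
from workcell import telemetry, cams, job
import cv2,numpy as np
s=telemetry.state();print(s)
for n in ["scene","top","wrist"]:
    c=cams.camera(n);cv2.imwrite(f"pics/{n}0.png",cv2.cvtColor(c["img"],cv2.COLOR_RGB2BGR))
    print(n,{k:(np.round(v,4).tolist() if hasattr(v,'shape') else v) for k,v in c.items() if k!="img"})
E
```

```text
total 12
drwxr-xr-x  3 agent agent 4096 Dec  7 06:41 .
drwxr-xr-x 23 root  root  4096 Dec  7 06:41 ..
drwxr-xr-x  2 agent agent 4096 Dec  7 06:41 pics
{'t': 0.0, 'q': array([-8.14798824e+01,  2.05974497e+01,  8.65980692e+01,  1.50744291e-04,
        7.29076573e+01, -6.59438345e+00]), 'joint_vel': array([ 0.09269717, -0.0197054 , -0.05737685,  0.05727153, -0.04663084,
        0.02247284]), 'effort': array([ 1.96531881e-03, -5.27610111e+01, -2.78619915e+01, -1.35334722e-04,
        1.31144724e-02, -1.21237164e-05]), 'tcp_pos': array([ 156.34746017, -578.5838792 ,  230.46471491]), 'ee_rot': array([-1.79897523e+02, -1.19917702e-02,  1.51144459e+01]), 'ft_force': array([ 0.37635832, -0.73226528, -0.11692992]), 'moment': array([ 0.02654932,  0.00989594, -0.01856438]), 'opening': 85.73420053009782}
scene {'fx': 460.8416070580753, 'fy': 460.8416070580753, 'cx': 256.47982622229307, 'cy': 183.24197762121514, 'camera_from_world': [[-0.8484, 0.5291, -0.013, 506.2973], [-0.4174, -0.6537, 0.6312, 193.78], [0.3255, 0.541, 0.7755, -1826.9697], [0.0, 0.0, 0.0, 1.0]], 'shot': 1}
top {'fx': 356.85114401443786, 'fy': 356.85114401443786, 'cx': 254.96324625753252, 'cy': 188.21506615112162, 'camera_from_world': [[-0.0229, -0.9997, -0.0032, 52.2563], [0.998, -0.0231, 0.0591, -606.3028], [-0.0592, -0.0019, 0.9982, -1067.96], [0.0, 0.0, 0.0, 1.0]], 'shot': 2}
wrist {'fx': 304.11116536190076, 'fy': 304.11116536190076, 'cx': 252.38992512877945, 'cy': 188.46149452018133, 'mount': [[-0.0002, 0.9518, 0.3067, 79.2613], [1.0, 0.0001, 0.0004, -0.6786], [0.0003, 0.3067, -0.9518, -142.5692], [0.0, 0.0, 0.0, 1.0]], 'shot': 3}
```

```bash
cd pics; python3 -c "
import cv2
for n in ['scene0','top0']:
    cv2.imwrite(n+'b.png',cv2.resize(cv2.imread(n+'.png'),(800,600),interpolation=cv2.INTER_CUBIC))"
```

```text
(no output)
```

View pics/scene0b.png

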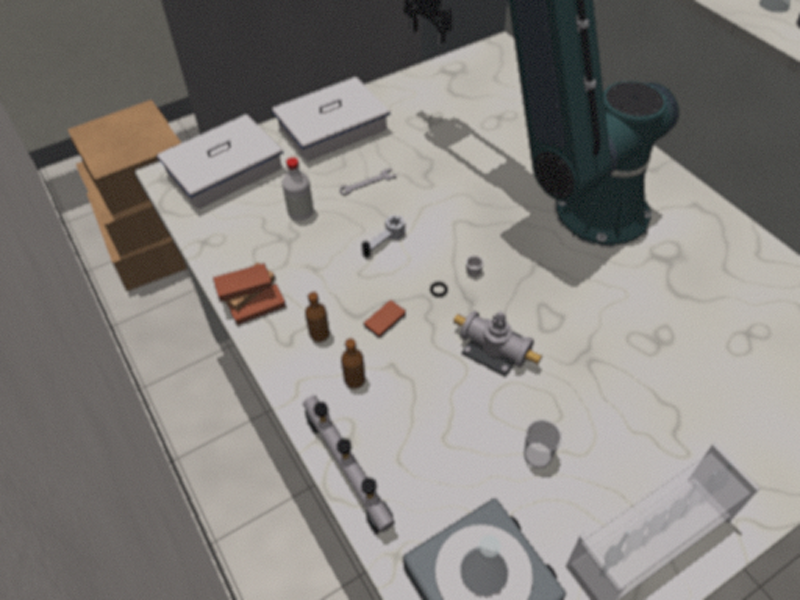

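View pics/top0b.png

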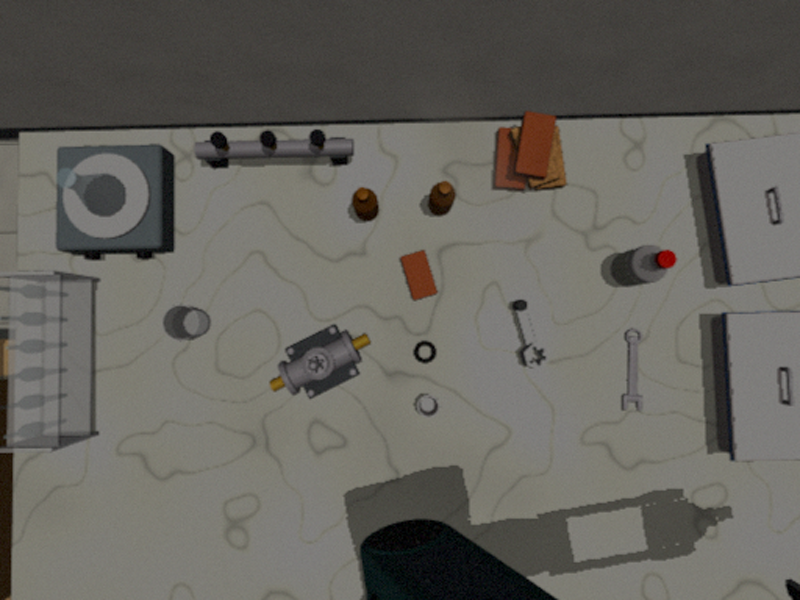

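View pics/wrist0.png

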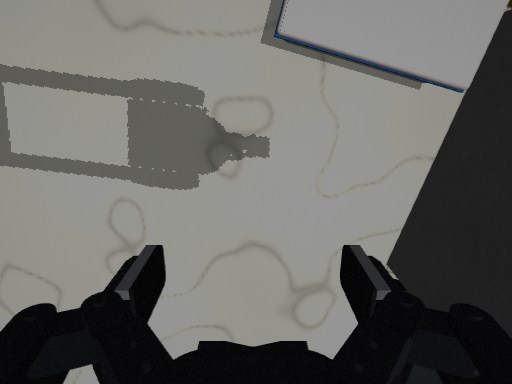

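```bash
cat > h.py <<'E'
import numpy as np,cv2
from workcell import telemetry, cams, job
from scipy.spatial.transform import Rotation as R
from scipy.optimize import least_squares
def cfw(c,st=None):
    if "camera_from_world" in c: return np.array(c["camera_from_world"])
    T=np.eye(4);T[:3,:3]=R.from_euler("xyz",st["ee_rot"],degrees=True).as_matrix();T[:3,3]=st["tcp_pos"]
    return np.linalg.inv(T@np.array(c["mount"]))
def proj(c,M,P):
    p=(M[:3,:3]@np.atleast_2d(P).T).T+M[:3,3]
    return np.c_[c["cx"]+c["fx"]*p[:,0]/-p[:,2],c["cy"]-c["fy"]*p[:,1]/-p[:,2]]
def ray(c,M,uv):
    d=np.array([(uv[0]-c["cx"])/c["fx"],-(uv[1]-c["cy"])/c["fy"],-1.]);Rt=M[:3,:3].T
    return -Rt@M[:3,3],Rt@d
def onz(c,M,uv,z):
    o,d=ray(c,M,uv);return o+d*(z-o[2])/d[2]
def save(n,img,box=None,scale=1):
    if box: img=img[box[1]:box[3],box[0]:box[2]]
    img=cv2.resize(img,None,fx=scale,fy=scale,interpolation=cv2.INTER_CUBIC)
    cv2.imwrite(f"pics/{n}.png",cv2.cvtColor(img,cv2.COLOR_RGB2BGR))
E
python3 - <<'E'
from h import *
zs={"lever":20,"hub":42,"grip":42,"valve":50,"stem_tip":127,"stem_foot":85,"wash_bottle":85,"crucible":18,"spanner":5,"washer":4,"fire_tile":9,"amber_a":70,"beaker":42}
for n in ["top","scene"]:
    c=cams.camera(n);M=cfw(c)
    for t in zs:
        for o in cams.outline_of(c,t)[:2]:
            print(n,t,round(o["conf"],2),np.round(o["location"],1),o["region"].sum(),np.round(onz(c,M,o["location"],zs[t])[:2]))
    if n=="top": save("t1",c["img"],(140,170,400,290),3)
    else: save("s1",c["img"],(210,110,400,270),4)
E
```

```text
top lever 0.67 [335.5 221.2] 438 [ 502. -203.]
top hub 0.59 [337.1 217.9] 419 [ 512. -203.]
top grip 0.98 [337.7 214.8] 326 [ 521. -205.]
top valve 0.71 [205.8 234.4] 1699 [473. 185.]
top valve 0.3 [265.2 177.7] 455 [636.   7.]
top stem_tip 0.64 [205.1 234.2] 1819 [479. 176.]
top stem_foot 0.69 [205.2 231.4] 1753 [484. 182.]
top wash_bottle 0.88 [411.  170.4] 825 [ 644. -409.]
top wash_bottle 0.22 [270.4 257.8] 131 [406.  -1.]
top crucible 0.47 [273.3 258.3] 157 [395. -12.]
top spanner 0.9 [403.8 238.4] 366 [ 444. -412.]
top washer 0.51 [273.5 225.6] 118 [492. -16.]
top fire_tile 0.73 [266.6 177.2] 489 [641.   2.]
top amber_a 0.74 [231.8 131.5] 305 [772. 102.]
top amber_a 0.55 [280.3 127.6] 307 [780. -40.]
top beaker 0.61 [113.8 205.7] 570 [564. 459.]
top beaker 0.36 [334.6 217.3] 385 [ 514. -195.]
scene lever 0.53 [247.5 150.8] 311 [ 512. -200.]
scene grip 0.68 [246.9 153. ] 235 [ 530. -174.]
scene valve 0.81 [319.  221.1] 1408 [492. 220.]
scene stem_tip 0.72 [318.5 217.7] 1336 [523. 248.]
scene stem_foot 0.9 [318.2 215.1] 1337 [497. 218.]
scene wash_bottle 0.93 [188.5 126.9] 595 [ 666. -373.]
scene spanner 0.6 [226.9 119.6] 111 [ 485. -407.]
scene spanner 0.37 [248.3 150.6] 321 [ 502. -211.]
scene washer 0.48 [283.2 184.8] 45 [483.   0.]
scene fire_tile 0.73 [246.6 203.2] 397 [639.   3.]
scene amber_a 0.94 [202.1 201.5] 388 [783. -43.]
scene amber_a 0.69 [222.3 235.3] 375 [792. 110.]
scene beaker 0.69 [346.  281.2] 577 [551. 434.]
```

View pics/t1.png

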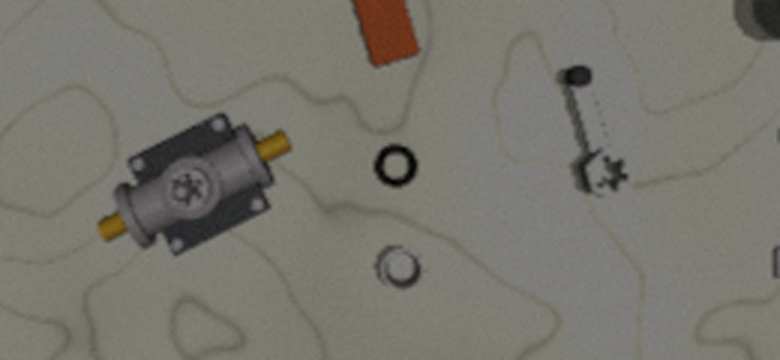

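View pics/s1.png

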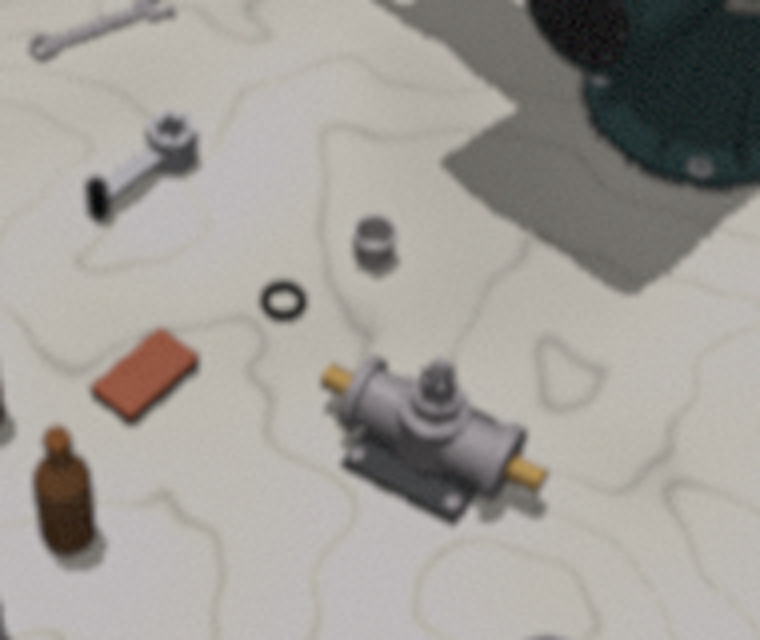

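```bash
cat >> h.py <<'E'
def delta(target,yaw=None,st=None):
    st=st or telemetry.state()
    Rm=R.from_euler("xyz",st["ee_rot"],degrees=True).as_matrix()
    d=Rm.T@(np.array(target)-st["tcp_pos"])/10
    a=None
    if yaw is not None:
        Rt=R.from_euler("xyz",[180,0,yaw],degrees=True).as_matrix()
        a=R.from_matrix(Rm.T@Rt).as_rotvec()
    print("tool delta cm",np.round(d,3),"norm",round(np.linalg.norm(d),2),"rot rad",None if a is None else np.round(a,4))
E
python3 - <<'E'
from h import *
c=cams.camera("top");M=cfw(c)
h=onz(c,M,(341.3,227.3),42);g=onz(c,M,(332.7,195),42);s=onz(c,M,(140+187/3,170+187/3),127)
print(h,g,np.linalg.norm(h-g),np.degrees(np.arctan2(*(g-h)[1::-1])),s)
delta([h[0],h[1],180],np.degrees(np.arctan2(*(g-h)[1::-1])))
E
```

```text
[ 484.37926946 -214.12333115   42.        ] [ 580.3986716  -192.15852606   42.        ] 98.49963579102386 12.884932592234872 [484.07562517 183.87333385 127.        ]
tool delta cm [ 41.177 -26.694   5.13 ] norm 49.34 rot rad [-0.0002 -0.      0.0389]
```

Request:
send_rows(plan="8.5 2.94 -1.91 0.36 0 0 0;8.5 2.94 -1.91 0.36 0 0 0;8.5 2.94 -1.91 0.36 0 0 0;8.5 2.94 -1.91 0.36 0 0 0;8.5 2.94 -1.91 0.36 0 0 0;8.5 2.94 -1.91 0.36 0 0 0;8.5 2.94 -1.91 0.36 0 0 0;8.5 2.94 -1.91 0.36 0 0 0;8.5 2.94 -1.91 0.36 0 0 0;8.5 2.94 -1.91 0.36 0 0 0;8.5 2.94 -1.91 0.36 0 0 0;8.5 2.94 -1.91 0.36 0 0 0;8.5 2.94 -1.91 0.36 0 0 0;8.5 2.94 -1.91 0.36 0 0 0.039;8.5 0 0 0 0 0 0;8.5 0 0 0 0 0 0;8.5 0 0 0 0 0 0", grip_force=90)

```text
t: 3.02
tcp_pos: [483.9, -213.8, 180.9]
ee_rot: [180.0, 0.0, 13.0]
ft_force: [0.6, 0.8, 0.3]
opening: 85.0
```

```bash
python3 - <<'E'
from h import *
s=telemetry.state();c=cams.camera("wrist");print(s["t"],s["tcp_pos"],s["ee_rot"],s["joint_vel"].round(2))
np.save("w1.npy",c["img"]);M=cfw(c,s)
save("w1",c["img"],None,1.5)
print(proj(c,M,[[484.4,-214.1,42],[580.4,-192.2,42]]))
for t in ["hub","grip"]:
  for o in cams.outline_of(c,t)[:2]: print(t,o["conf"],o["location"],o["region"].sum())
E
```

```text
3.0167 [ 483.8852151  -213.79803286  180.87432922] [1.79993417e+02 3.03491466e-02 1.29613920e+01] [-1.61 -0.36  0.21 -0.02 -0.01 -0.02]
[[253.64108439 176.59016625]
 [253.9834563   66.35945969]]
hub 0.57 [258.5, 141.4] 3723
grip 0.55 [256.7, 145.3] 3736
```

View pics/w1.png

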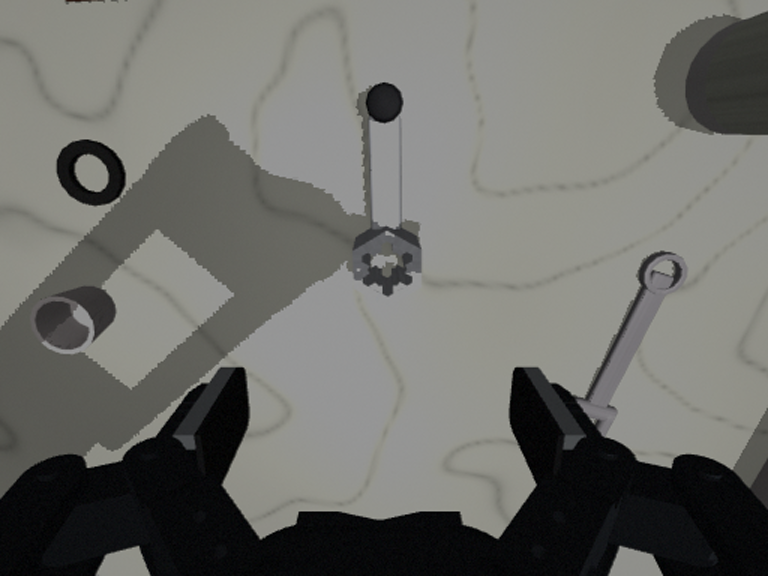

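```bash
python3 - <<'E'
from h import *
save("w1z",np.load("w1.npy"),(215,40,305,210),6) if 0 else save("w1z",np.load("w1.npy"),(220,140,300,205),9)
save("w1g",np.load("w1.npy"),(220,45,300,110),9)
E
```

```text
(no output)
```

View pics/w1z.png

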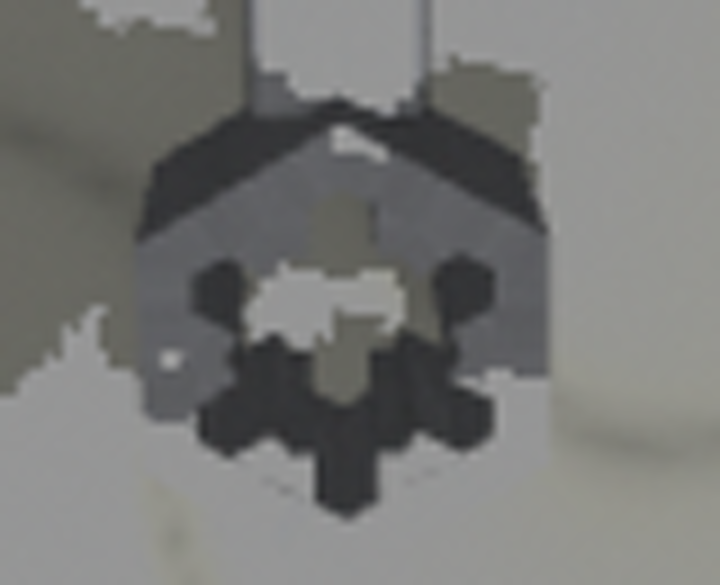

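View pics/w1g.png

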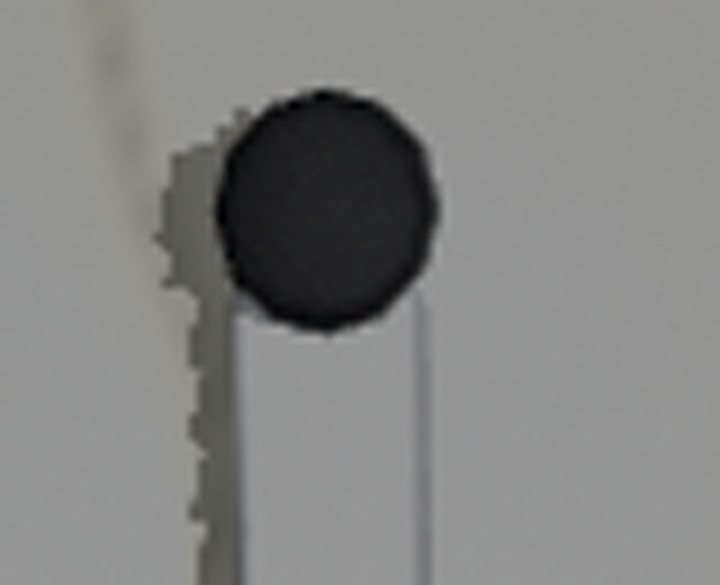

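```bash
python3 - <<'E'
from h import *
c=dict(fx=304.11116536190076,fy=304.11116536190076,cx=252.38992512877945,cy=188.46149452018133,mount=[[-0.0002,0.9518,0.3067,79.2613],[1,0.0001,0.0004,-0.6786],[0.0003,0.3067,-0.9518,-142.5692],[0,0,0,1]])
s=telemetry.state();M=cfw(c,s)
h=onz(c,M,(258.3,179.3),42);g=onz(c,M,(256.4,68.4),42)
L=onz(c,M,(220+138/9,140+240/9),42);Rr=onz(c,M,(220+547/9,140+232/9),42)
print(h,g,np.linalg.norm(h-g),np.degrees(np.arctan2(*(g-h)[1::-1])),L,Rr,np.linalg.norm(L-Rr))
cam=np.linalg.inv(M)[:3,3];print(cam)
delta([h[0],h[1],100],14)
# arm edges: z=26
for uv in [((247,262)),]: pass
a1=onz(c,M,(220+242/9,45+350/9),26);a2=onz(c,M,(220+252/9,140+90/9),26)
b1=onz(c,M,(220+422/9,45+350/9),26);b2=onz(c,M,(220+428/9,140+90/9),26)
for p,q in((a1,a2),(b1,b2)):print(np.degrees(np.arctan2(*(p-q)[1::-1])))
E
```

```text
[ 482.33129603 -220.02915166   42.        ] [ 578.96250021 -195.79918382   42.        ] 99.62269300910407 14.076509356745353 [ 489.66952737 -195.89076584   42.        ] [ 500.07866223 -237.8164285    42.        ] 43.1985101449216
[ 560.56521086 -196.48313693  323.61518506]
tool delta cm [-0.222  0.49   8.106] norm 8.12 rot rad [ 0.0002  0.0001 -0.0209]
13.491814915003726
14.240415809686517
```

Request:
send_rows(plan="8.5 -0.05 0.12 1.6 0 0 -0.018;8.5 -0.05 0.12 1.6 0 0 0;8.5 -0.05 0.12 1.6 0 0 0;8.5 -0.05 0.12 1.6 0 0 0;8.5 0 0 1.6 0 0 0;8.5 0 0 0 0 0 0;8.5 0 0 0 0 0 0")

```text
t: 3.75
tcp_pos: [482.2, -219.4, 100.5]
ee_rot: [-179.9, 0.1, 13.8]
ft_force: [-0.5, -0.9, 0.3]
opening: 85.1
```

```bash
python3 - <<'E'
from h import *
s=telemetry.state();c=cams.camera("wrist");print(s["t"],s["tcp_pos"],s["ee_rot"])
np.save("w2.npy",c["img"]);M=cfw(c,s)
save("w2",c["img"],None,1.5)
print(proj(c,M,[[482.3,-220,42],[579,-195.8,42]]))
E
```

```text
3.75 [ 482.16452965 -219.35973238  100.52511162] [-1.79916945e+02  8.11194606e-02  1.38224714e+01]
[[254.52131832 207.75421202]
 [254.19021747  55.04911873]]
```

View pics/w2.png

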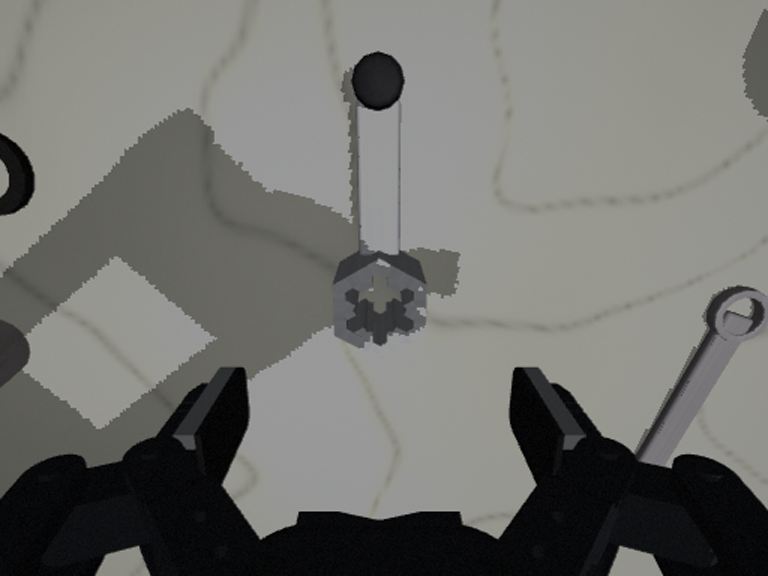

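Request:
send_rows(plan="8.5 0 0 2 0 0 0;8.5 0 0 2 0 0 0;8.5 0 0 2 0 0 0;8.5 0 0 1.6 0 0 0;8.5 0 0 1.0 0 0 0;8.5 0 0 0.65 0 0 0;8.5 0 0 0 0 0 0;4 0 0 0 0 0 0;4 0 0 0 0 0 0;4 0 0 0 0 0 0;4 0 0 0 0 0 0;4 0 0 0 0 0 0;4 0 0 0 0 0 0;4 0 0 0 0 0 0;4 0 0 0 0 0 0", grip_force=90)

```text
t: 5.05
tcp_pos: [484.0, -219.2, 9.6]
ee_rot: [179.9, -0.1, 13.9]
ft_force: [-0.4, 0.2, 6.7]
opening: 42.9
```

```bash
python3 - <<'E'
from h import *
s=telemetry.state();c=cams.camera("wrist");print(s["t"],s["tcp_pos"],s["ee_rot"],s["ft_force"],s["opening"])
save("w3",c["img"],None,1.5)
E
```

```text
5.05 [ 483.98038767 -219.21502683    9.6380932 ] [ 1.79928402e+02 -7.95308978e-02  1.39167789e+01] [-0.39203829  0.17076426  6.70860181] 42.872339324525896
```

View pics/w3.png

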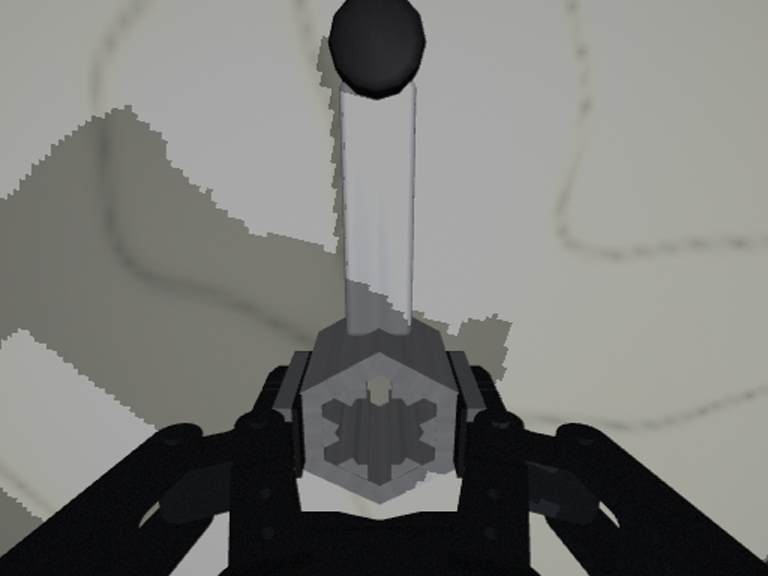

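```bash
cat >> h.py <<'E'
W=dict(fx=304.11116536190076,fy=304.11116536190076,cx=252.38992512877945,cy=188.46149452018133,mount=[[-0.0002,0.9518,0.3067,79.2613],[1,0.0001,0.0004,-0.6786],[0.0003,0.3067,-0.9518,-142.5692],[0,0,0,1]])
def tool(uv,zt):
    "wrist pixel -> tool frame at tool z=zt (mm)"
    return onz(W,np.linalg.inv(np.array(W["mount"])),uv,zt)
E
python3 - <<'E'
from h import *
z=9.6-42
for n,p in dict(c=(380,432),L=(302,392),Rr=(458,391),top=(379,352),bot=(380,503),slotN=(379,374),slotS=(380,486),grip=(377,42)).items():
    print(n,tool((p[0]/1.5,p[1]/1.5),z).round(1))
E
```

```text
c [ -0.7  -0.3 -32.4]
L [ 12.2 -21.8 -32.4]
Rr [ 12.5  21.1 -32.4]
top [ 24.3  -0.6 -32.4]
bot [-25.8  -0.3 -32.4]
slotN [ 17.7  -0.6 -32.4]
slotS [-19.5  -0.3 -32.4]
grip [ 98.6  -1.1 -32.4]
```

Request:
send_rows(plan="4 0 0 -0.5 0 0 0;4 0 0 -1.5 0 0 0;4 0 0 -2.5 0 0 0;4 0 0 -3 0 0 0;4 0 0 -3 0 0 0;4 0 0 -3 0 0 0;4 0 0 -3 0 0 0;4 0 0 -2 0 0 0;4 0 0 -0.5 0 0 0;4 0 0 0 0 0 0;4 0 0 0 0 0 0")

```text
t: 6.02
tcp_pos: [482.4, -218.3, 197.5]
ee_rot: [-179.9, 0.1, 13.9]
ft_force: [-0.7, -0.4, -4.7]
opening: 43.0
```

```bash
python3 - <<'E'
from h import *
s=telemetry.state();c=cams.camera("wrist");print(s["t"],s["tcp_pos"],s["ee_rot"],s["ft_force"],s["moment"],s["opening"])
save("w4",c["img"],None,1.5)
delta([468,79,200],40)
E
```

```text
6.0167 [ 482.43805295 -218.34444174  197.47387462] [-1.79933286e+02  5.98434352e-02  1.39145886e+01] [-0.68769338 -0.39808109 -4.70958273] [-0.0252449   0.08206222  0.01646876] 42.974101805479755
tool delta cm [  5.785 -29.176  -0.268] norm 29.75 rot rad [-0.0028  0.0016 -0.4553]
```

View pics/w4.png

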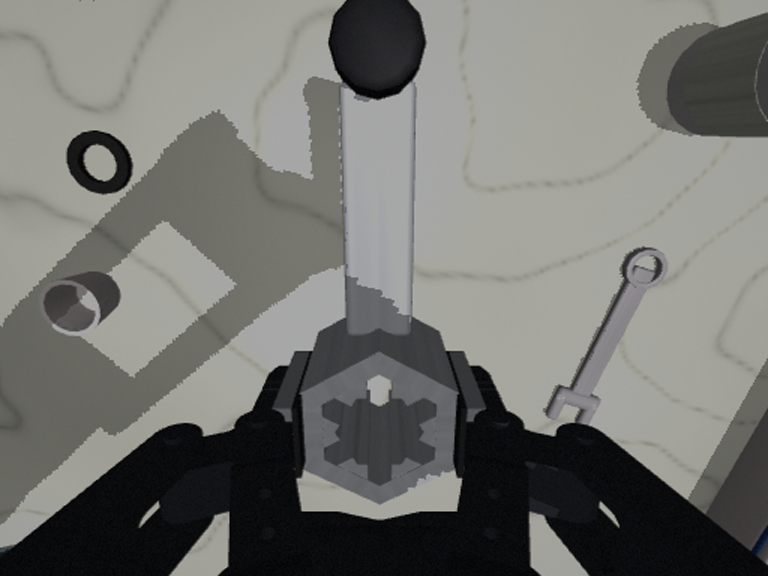

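Request:
send_rows(plan="4 0.3 -1.5 -0.03 0 0 0;4 0.5 -2.5 -0.03 0 0 0;4 0.6 -3 -0.03 0 0 0;4 0.6 -3 -0.03 0 0 0;4 0.6 -3 -0.03 0 0 0;4 0.6 -3 -0.03 0 0 0;4 0.6 -3 -0.03 0 0 0;4 0.6 -3 -0.03 0 0 0;4 0.6 -3 0 0 0 0;4 0.5 -2.5 0 0 0 -0.05;4 0.3 -1.7 0 0 0 -0.08;4 0 0 0 0 0 -0.09;4 0 0 0 0 0 -0.1;4 0 0 0 0 0 -0.08;4 0 0 0 0 0 -0.05;4 0 0 0 0 0 0;4 0 0 0 0 0 0")

```text
t: 7.48
tcp_pos: [467.2, 78.8, 199.6]
ee_rot: [-179.9, 0.1, 39.6]
ft_force: [-0.5, -0.5, -3.9]
opening: 43.0
```

```bash
python3 - <<'E'
from h import *
s=telemetry.state();c=cams.camera("wrist");print(s["t"],s["tcp_pos"],s["ee_rot"],s["ft_force"],s["q"])
np.save("w5.npy",c["img"]);M=cfw(c,s);save("w5",c["img"],None,1.5)
print(proj(c,M,[[484,184,127],[484,184,85]])*1.5)
E
```

```text
7.4833 [467.19561518  78.82754376 199.55926164] [-1.79884433e+02  1.21945684e-01  3.96143452e+01] [-0.51494914 -0.48593831 -3.86410666] [1.20364623e+00 1.22561618e+01 1.03826654e+02 1.64455854e-02
 6.40845406e+01 5.15822149e+01]
[[223.03496953 134.19985772]
 [248.62908599 134.27752592]]
```

View pics/w5.png

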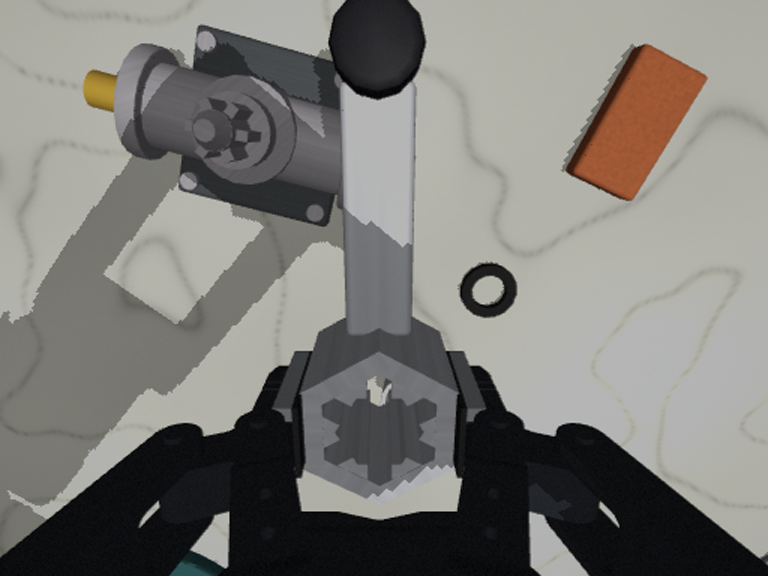

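```bash
python3 - <<'E'
from h import *
save("w5z",np.load("w5.npy"),(110,45,205,125),8)
E
```

```text
(no output)
```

View pics/w5z.png

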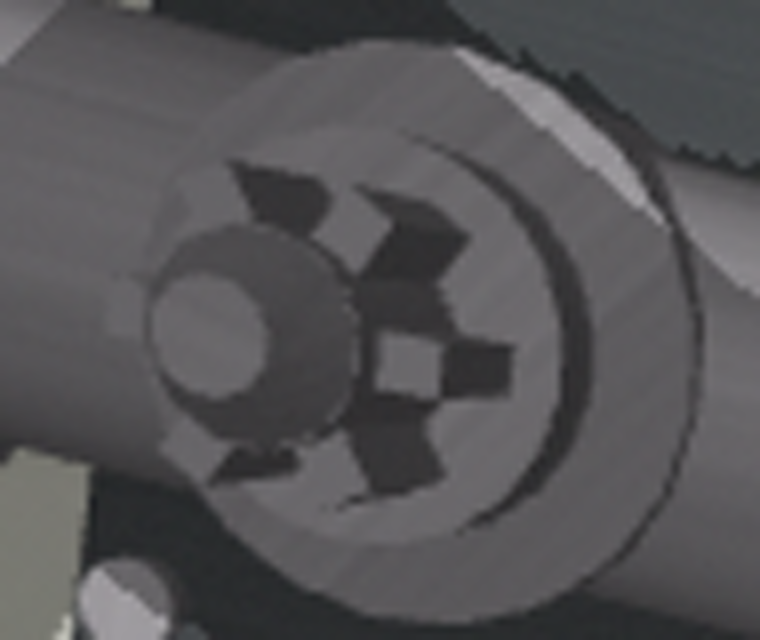

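```bash
python3 - <<'E'
from h import *
s=telemetry.state();M=cfw(W,s)
pz=lambda x,y:np.array([110+x/8-.44,45+y/8-.44])
top=pz(210,335)
# rib corners outermost, at z=111: (angle idx, side +-)
tips=[pz(441,370),pz(375,204),pz(206,174),pz(108,306),pz(188,467),pz(358,499)]
print(onz(W,M,top,127))
P=np.array([onz(W,M,t,111) for t in tips]);print(P.round(1))
cc=P.mean(0);print("mean",cc,np.linalg.norm(P-cc,axis=1)[:].round(1),np.degrees(np.arctan2(*(P-cc).T[1::-1])).round(1)%60)
def f(x):
    a=np.radians(x[2]+x[4]*60*np.arange(6))
    Q=np.c_[x[0]+15*np.cos(a),x[1]+15*np.sin(a),np.full(6,111+x[3])]
    return np.r_[(proj(W,M,Q)-tips).ravel(),(proj(W,M,[[x[0],x[1],127+x[3]]])-top).ravel(),.0]
a0=np.degrees(np.arctan2(*(P[0]-cc)[1::-1]))
best=None
for sg in(1,-1):
    g=lambda y:f([y[0],y[1],y[2],y[3],sg])
    r=least_squares(g,[cc[0],cc[1],a0,0]);print(sg,r.x.round(2),r.x[2]%60,r.cost,r.fun.round(2)) 
E
```

```text
[479.98748766 191.83142942 127.        ]
[[487.2 178.7 111. ]
 [495.1 191.2 111. ]
 [487.6 204.1 111. ]
 [472.6 204.9 111. ]
 [465.4 191.7 111. ]
 [473.  178.1 111. ]]
mean [480.13584409 191.44585218 111.        ] [14.6 14.9 14.7 15.4 14.7 15.1] [58.9 58.9 59.5 59.2 58.9  1.7]
1 [479.88 191.79 -60.58  -1.1 ] 59.42494089795117 1.0359627101484525 [ 0.39 -0.13 -0.24 -0.16 -0.24 -0.4   0.52  0.17 -0.08  0.31 -0.94  0.03
  0.54  0.18  0.  ]
-1 [  181.36   574.65  -154.48 -1416.95] 25.51667628232289 1364.043468391308 [-21.72  -1.22 -15.79  17.4    5.73  18.16  20.7    0.81  13.02 -17.17
  -8.64 -18.19   6.47   0.15   0.  ]
```

```bash
python3 - <<'E'
from h import *
delta([480.5,192.1,155],59.4)
E
```

```text
tool delta cm [ 8.238 -7.898  4.479] norm 12.26 rot rad [-0.0019  0.0014 -0.3455]
```

Request:
send_rows(plan="4 0.8 -0.8 0 0 0 0;4 1.6 -1.5 0 0 0 0;4 2.0 -1.9 0 0 0 0;4 2.0 -1.9 0 0 0 0;4 1.2 -1.2 0.2 0 0 0;4 0.64 -0.6 0.7 0 0 -0.05;4 0 0 0.9 0 0 -0.09;4 0 0 1.0 0 0 -0.09;4 0 0 1 0 0 -0.08;4 0 0 0.7 0 0 -0.036;4 0 0 0 0 0 0;4 0 0 0 0 0 0;4 0 0 0 0 0 0")

```text
t: 8.62
tcp_pos: [481.7, 192.2, 156.1]
ee_rot: [180.0, -0.0, 59.4]
ft_force: [-0.2, -0.2, -3.6]
opening: 42.6
```

```bash
python3 - <<'E'
from h import *
s=telemetry.state();c=cams.camera("wrist");print(s["t"],s["tcp_pos"],s["ee_rot"],s["ft_force"],s["q"])
np.save("w6.npy",c["img"]);M=cfw(c,s);save("w6",c["img"],(180,180,330,300),5)
print((proj(c,M,[[480,191.7,127],[480,191.7,85]])-[180,180])*5)
c=cams.camera("scene");save("s6",c["img"],(260,140,400,260),5)
delta([480.5,192.1,155],59.4)
E
```

```text
8.6167 [481.65751883 192.22042657 156.11975941] [ 1.79993342e+02 -2.82415161e-02  5.94219822e+01] [-0.18172348 -0.18261937 -3.60673966] [1.41100394e+01 1.87754447e+01 1.01637512e+02 1.78573704e-02
 5.95624505e+01 4.46790157e+01]
[[353.20119028 238.91386635]
 [354.75620771 118.80694996]]
tool delta cm [-0.072 -0.119  0.138] norm 0.2 rot rad [ 0.0006 -0.0009  0.001 ]
```

View pics/w6.png

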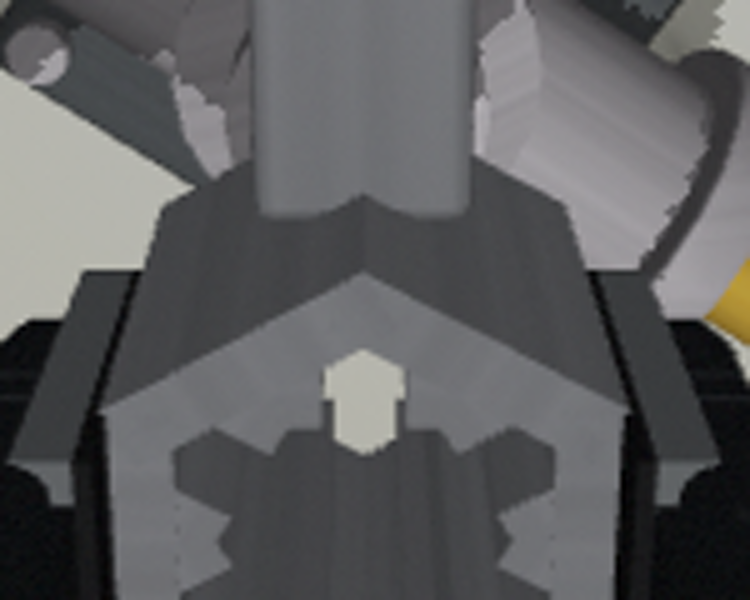

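View pics/s6.png

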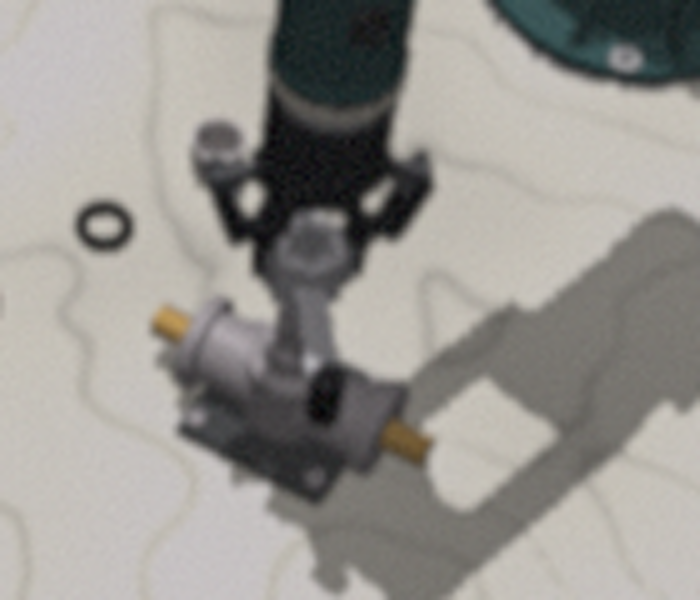

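```bash
python3 - <<'E'
from h import *
s=telemetry.state()
for n in("scene","top"):
    c=cams.camera(n);M=cfw(c)
    t=s["tcp_pos"]
    a=np.radians(59.4)
    print(n,proj(c,M,[[t[0],t[1],t[2]+32],[t[0],t[1],t[2]-9.6],[480,191.7,127],[484,184,127],[480,191.7,85],[t[0]+100*np.cos(a),t[1]+100*np.sin(a),t[2]+32]]).round(1))
    if n=="top": save("t6",c["img"],(150,170,270,270),6)
    else: save("s6b",c["img"],(290,150,370,230),9)
E
```

```text
scene [[320.3 187.8]
 [319.  196. ]
 [318.9 199.5]
 [316.4 198.4]
 [317.7 207.3]
 [324.1 214.3]]
top [[195.5 234.8]
 [198.1 233.7]
 [199.5 233.9]
 [202.3 232.4]
 [201.8 232.9]
 [161.6 215.6]]
```

View pics/s6b.png

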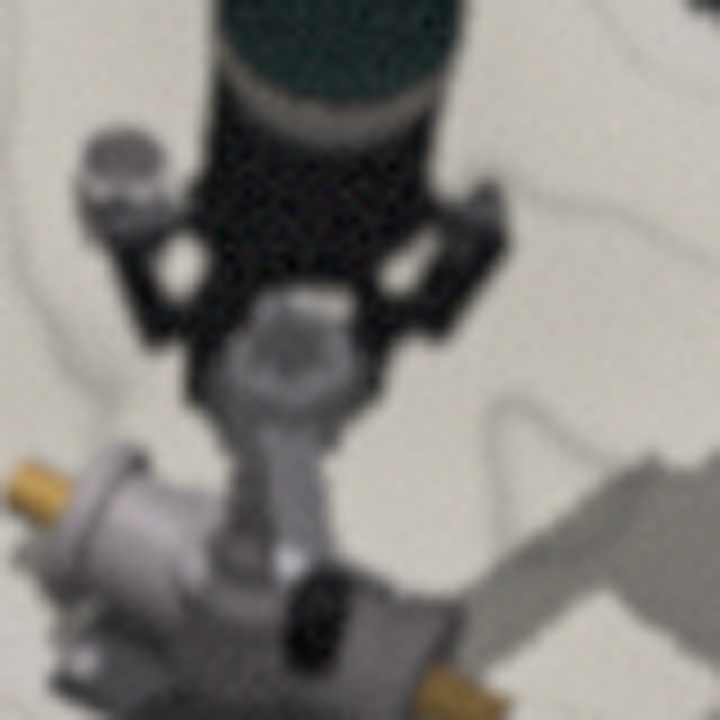

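View pics/t6.png

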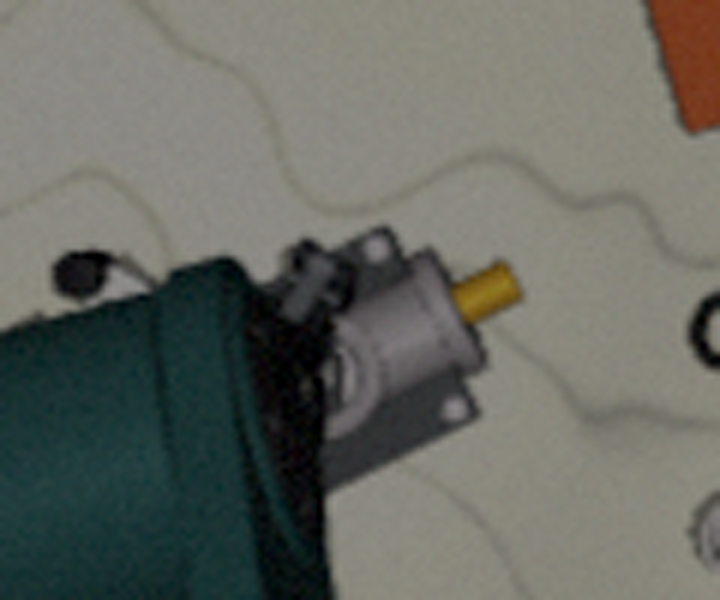

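```bash
python3 - <<'E'
from h import *
for n,b in(("scene0",(290,170,350,230)),("top0",(175,205,235,265))):
    i=cv2.cvtColor(cv2.imread(f"pics/{n}.png"),cv2.COLOR_BGR2RGB);save(n+"z",i,b,10)
E
```

```text
(no output)
```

View pics/scene0z.png

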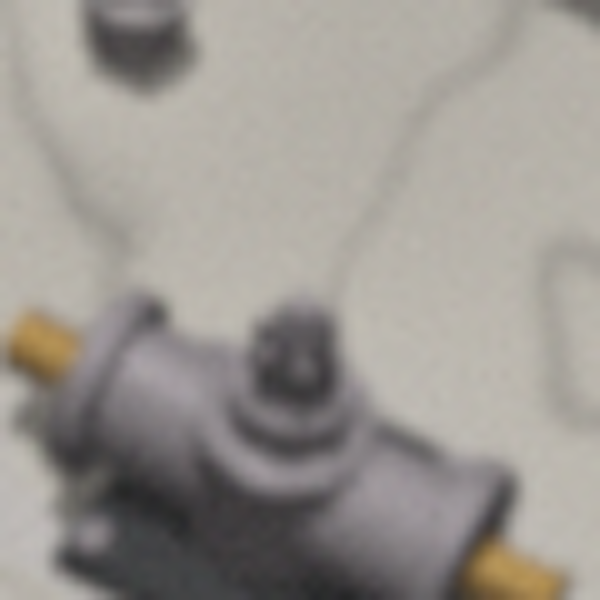

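View pics/top0z.png

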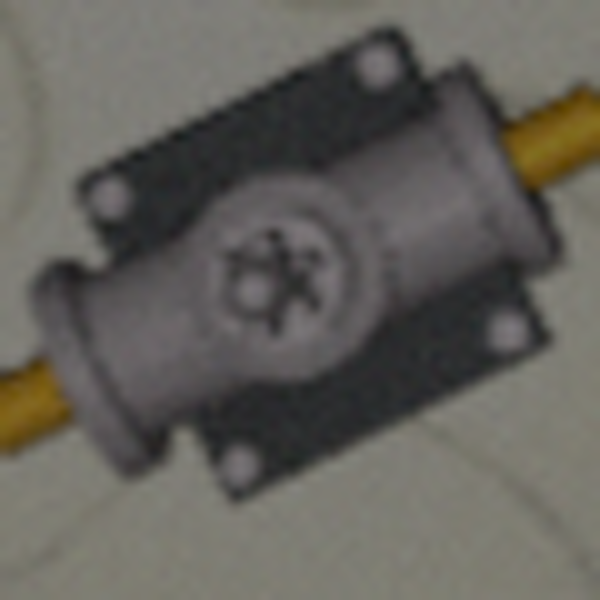

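Request:
send_rows(plan="4 -0.04 -0.06 0.3 0 0 0;4 0 0 0.5 0 0 0;4 0 0 0.5 0 0 0;4 0 0 0.3 0 0 0;4 0 0 0.1 0 0 0;4 0 0 0 0 0 0")

```text
t: 9.32
tcp_pos: [480.3, 191.7, 138.2]
ee_rot: [-179.9, 0.0, 59.5]
ft_force: [0.2, 0.8, -3.2]
opening: 43.0
```

Request:
send_rows(plan="4 0 0 0.2 0 0 0;4 0 0 0.2 0 0 0;4 0 0 0.2 0 0 0;4 0 0 0.2 0 0 0;4 0 0 0 0 0 0")

```text
t: 9.73
tcp_pos: [480.5, 191.7, 130.4]
ee_rot: [-180.0, 0.0, 59.5]
ft_force: [0.3, -0.5, -4.3]
opening: 43.0
```

Request:
send_rows(plan="4 0 0 0.15 0 0 0;4 0 0 0.15 0 0 0;4 0 0 0.15 0 0 0;4 0 0 0.15 0 0 0;4 0 0 0 0 0 0")

```text
t: 10.15
tcp_pos: [480.5, 191.7, 124.5]
ee_rot: [-180.0, 0.0, 59.5]
ft_force: [0.8, -0.6, -3.1]
opening: 42.5
```

Request:
send_rows(plan="4 0 0 0.1 0 0 0;4 0 0 0.1 0 0 0;4 0 0 0.05 0 0 0;4 0 0 0 0 0 0")

```text
t: 10.48
tcp_pos: [480.7, 191.8, 122.2]
ee_rot: [-180.0, 0.0, 59.5]
ft_force: [-0.3, 0.7, -2.9]
opening: 42.8
```

Request:
send_rows(plan="4 0 0 0.05 0 0 0;4 0 0 0.05 0 0 0;4 0 0 0.05 0 0 0;4 0 0 0 0 0 0")

```text
t: 10.82
tcp_pos: [480.7, 191.8, 120.8]
ee_rot: [-180.0, -0.0, 59.5]
ft_force: [-0.5, -0.7, -3.9]
opening: 42.9
```

Request:
send_rows(plan="4 0 0 0.05 0 0 0;4 0 0 0.05 0 0 0;4 0 0 0 0 0 0")

```text
t: 11.07
tcp_pos: [480.6, 191.8, 119.7]
ee_rot: [-180.0, 0.0, 59.5]
ft_force: [-1.1, 1.3, -3.0]
opening: 42.9
```

Request:
send_rows(plan="4 0 0 0.05 0 0 0;4 0 0 0.05 0 0 0;4 0 0 0 0 0 0")

```text
t: 11.32
tcp_pos: [480.7, 191.8, 118.7]
ee_rot: [-180.0, -0.0, 59.5]
ft_force: [-0.7, 1.0, -3.4]
opening: 42.5
```

Request:
send_rows(plan="4 0 0 0.05 0 0 0;4 0 0 0.05 0 0 0;4 0 0 0 0 0 0")

```text
t: 11.57
tcp_pos: [480.7, 191.8, 117.7]
ee_rot: [-180.0, 0.0, 59.5]
ft_force: [-0.1, -1.3, -3.2]
opening: 42.5
```

Request:
send_rows(plan="4 0 0 0.05 0 0 0;4 0 0 0.05 0 0 0;4 0 0 0.05 0 0 0;4 0 0 0 0 0 0")

```text
t: 11.9
tcp_pos: [480.6, 191.8, 116.2]
ee_rot: [-180.0, 0.0, 59.5]
ft_force: [0.2, -0.4, -2.9]
opening: 42.7
```

Request:
send_rows(plan="4 0 0 0.06 0 0 0;4 0 0 0.06 0 0 0;4 0 0 0.06 0 0 0;4 0 0 0 0 0 0")

```text
t: 12.23
tcp_pos: [480.6, 191.8, 114.4]
ee_rot: [-180.0, 0.0, 59.5]
ft_force: [-0.1, -0.0, -3.2]
opening: 43.0
```

```bash
python3 - <<'E'
from h import *
s=telemetry.state();c=cams.camera("wrist");print(s["t"],s["tcp_pos"],s["ee_rot"],s["ft_force"],s["moment"])
save("w7",c["img"],None,1.5)
E
```

```text
12.2333 [480.61625735 191.78006685 114.38462568] [-1.79984774e+02  5.97927006e-03  5.95192708e+01] [-0.06846448 -0.00683726 -3.2051682 ] [-0.08637341  0.07442231 -0.00513486]
```

View pics/w7.png

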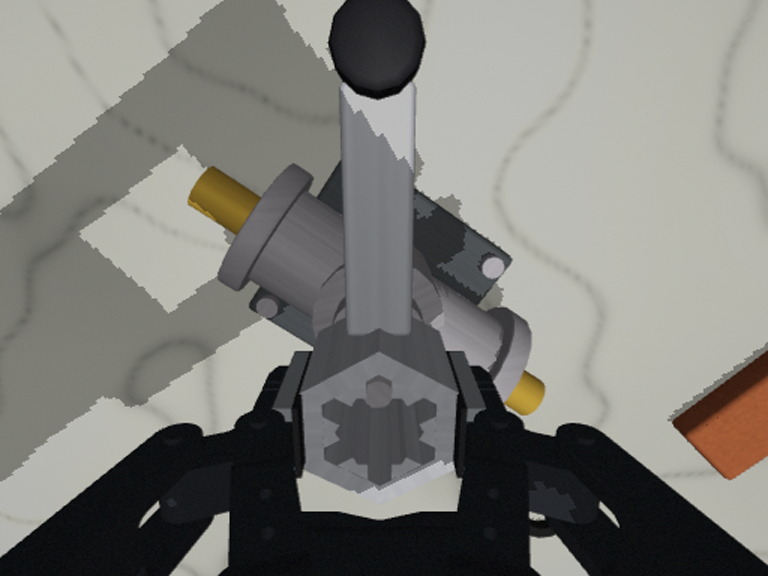

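Request:
send_rows(plan="4 0 0 0.08 0 0 0;4 0 0 0.08 0 0 0;4 0 0 0.08 0 0 0;4 0 0 0.08 0 0 0;4 0 0 0.08 0 0 0;4 0 0 0 0 0 0")

```text
t: 12.78
tcp_pos: [480.6, 191.8, 110.4]
ee_rot: [-180.0, 0.0, 59.5]
ft_force: [-0.1, 0.2, -4.5]
opening: 43.0
```

Request:
send_rows(plan="4 0 0 0.08 0 0 0;4 0 0 0.08 0 0 0;4 0 0 0.08 0 0 0;4 0 0 0.08 0 0 0;4 0 0 0.08 0 0 0;4 0 0 0 0 0 0")

```text
t: 13.28
tcp_pos: [480.6, 191.8, 106.4]
ee_rot: [-180.0, 0.0, 59.5]
ft_force: [-0.1, -0.7, -3.1]
opening: 42.5
```

Request:
send_rows(plan="4 0 0 0.1 0 0 0;4 0 0 0.1 0 0 0;4 0 0 0.1 0 0 0;4 0 0 0.1 0 0 0;4 0 0 0.1 0 0 0;4 0 0 0.1 0 0 0;4 0 0 0.1 0 0 0;4 0 0 0 0 0 0")

```text
t: 13.95
tcp_pos: [480.6, 191.8, 99.3]
ee_rot: [-180.0, 0.0, 59.5]
ft_force: [-0.8, -0.1, -3.6]
opening: 42.5
```

Request:
send_rows(plan="4 0 0 0.05 0 0 0;4 0 0 0.05 0 0 0;4 0 0 0.05 0 0 0;4 0 0 0.05 0 0 0;4 0 0 0 0 0 0")

```text
t: 14.37
tcp_pos: [480.7, 191.8, 97.5]
ee_rot: [-180.0, 0.0, 59.5]
ft_force: [-0.0, 0.6, -3.9]
opening: 42.7
```

Request:
send_rows(plan="4 0 0 0.05 0 0 0;4 0 0 0.05 0 0 0;4 0 0 0 0 0 0")

```text
t: 14.62
tcp_pos: [480.7, 191.8, 96.4]
ee_rot: [-180.0, 0.0, 59.5]
ft_force: [-0.5, 0.1, -2.9]
opening: 42.7
```

Request:
send_rows(plan="4 0 0 0.05 0 0 0;4 0 0 0.05 0 0 0;4 0 0 0 0 0 0")

```text
t: 14.87
tcp_pos: [480.7, 191.8, 95.4]
ee_rot: [-180.0, 0.0, 59.5]
ft_force: [0.9, 0.4, -3.1]
opening: 42.6
```

Request:
send_rows(plan="4 0 0 0.03 0 0 0;4 0 0 0.03 0 0 0;4 0 0 0 0 0 0")

```text
t: 15.12
tcp_pos: [480.7, 191.8, 94.9]
ee_rot: [-180.0, -0.0, 59.5]
ft_force: [0.5, -0.8, -3.6]
opening: 42.6
```

Request:
send_rows(plan="4 0 0 0.03 0 0 0;4 0 0 0.02 0 0 0;4 0 0 0 0 0 0")

```text
t: 15.37
tcp_pos: [480.7, 191.8, 94.6]
ee_rot: [180.0, -0.0, 59.5]
ft_force: [-0.6, 0.1, 0.7]
opening: 42.9
```

Request:
send_rows(plan="4 0 0 0.03 0 0 0;4 0 0 0 0 0 0;4 0 0 0 0 0 0")

```text
t: 15.62
tcp_pos: [480.8, 191.8, 94.6]
ee_rot: [180.0, -0.0, 59.5]
ft_force: [-1.5, -1.2, 5.5]
opening: 42.8
```

```bash
python3 - <<'E'
from h import *
s=telemetry.state();c=cams.camera("wrist");print(s["t"],s["tcp_pos"],s["ee_rot"],s["ft_force"],s["moment"])
save("w8",c["img"],None,1.5)
E
```

```text
15.6167 [480.75115865 191.79903215  94.57853593] [ 1.79993930e+02 -1.28480874e-02  5.95180765e+01] [-1.54242771 -1.16418279  5.49441218] [-0.1930939   0.38441587  0.02563803]
```

View pics/w8.png

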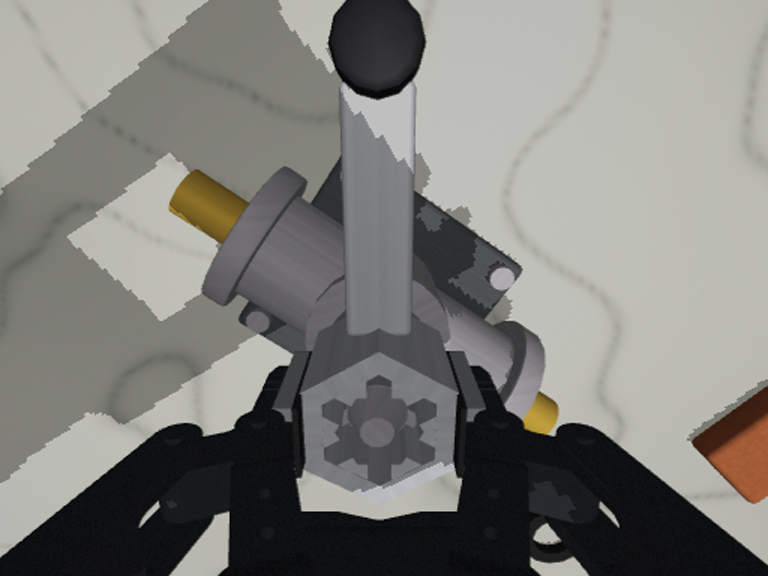

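Request:
send_rows(plan="4 0 0 0 0 0 0.03;4 0 0 0 0 0 0.06;4 0 0 0 0 0 0.06;4 0 0 0 0 0 0.03;4 0 0 0 0 0 0")

```text
t: 16.08
tcp_pos: [480.6, 192.0, 94.6]
ee_rot: [-180.0, -0.0, 49.1]
ft_force: [-1.8, -0.2, 6.3]
opening: 42.8
```

```bash
python3 - <<'E'
from h import *
s=telemetry.state();print(s["t"],s["tcp_pos"],s["ee_rot"],s["ft_force"],s["moment"],s["opening"])
c=cams.camera("wrist");save("w9",c["img"],None,1.5)
E
```

```text
16.0833 [480.61799808 192.00130676  94.6089444 ] [-1.79991279e+02 -1.67928613e-02  4.91347247e+01] [-1.83870984 -0.21663007  6.30332257] [-0.00137423  0.45487799  0.04411453] 42.79917623692847
```

View pics/w9.png

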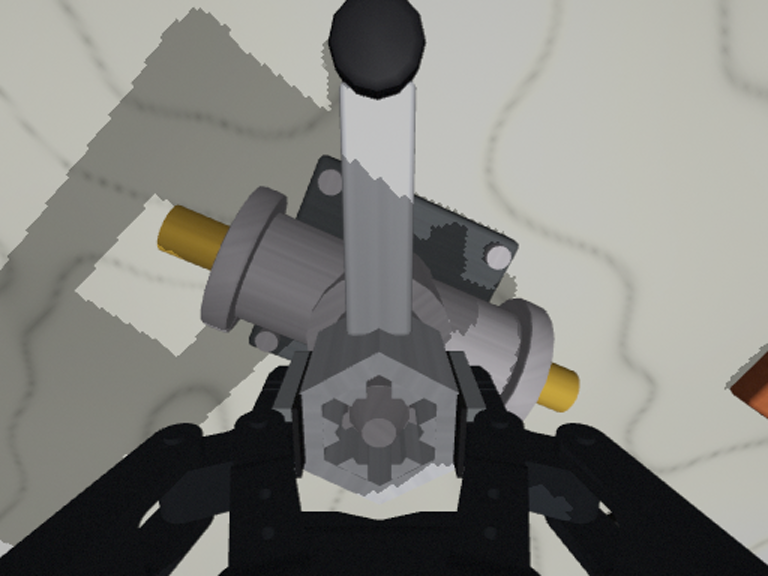

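Request:
send_rows(plan="4 0 0 0 0 0 0.05;4 0 0 0 0 0 0.06;4 0 0 0 0 0 0.05;4 0 0 0 0 0 0.03")

```text
t: 16.47
tcp_pos: [480.8, 191.8, 94.6]
ee_rot: [180.0, -0.0, 38.2]
ft_force: [-2.7, -1.0, 5.4]
opening: 43.0
```

```bash
python3 - <<'E'
from h import *
s=telemetry.state();print(s["t"],s["tcp_pos"],s["ee_rot"],s["ft_force"],s["moment"],s["opening"])
c=cams.camera("wrist");save("w10",c["img"],(190,225,315,345),5)
E
```

```text
16.4667 [480.75579353 191.78636421  94.60865375] [ 1.79983797e+02 -1.29514923e-02  3.82267575e+01] [-2.70746807 -1.00481409  5.38874478] [-0.18910872  0.41513054  0.39185749] 42.96123981953331
```

View pics/w10.png

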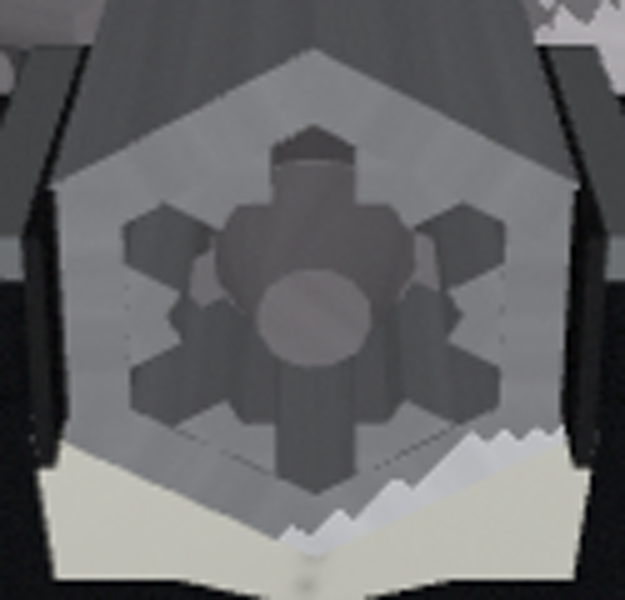

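Request:
send_rows(plan="4 0 0 0 0 0 0.05;4 0 0 0 0 0 0.05;4 0 0 0 0 0 0.04;4 0 0 0 0 0 0.02")

```text
t: 16.85
tcp_pos: [480.9, 191.6, 94.6]
ee_rot: [180.0, -0.0, 29.1]
ft_force: [-2.3, -0.9, 6.6]
opening: 42.8
```

```bash
cat > st.py <<'E'
from h import *
s=telemetry.state();print(s["t"],s["tcp_pos"],s["ee_rot"],s["ft_force"],s["moment"],s["opening"],s["effort"].round(2)[5])
E
python3 st.py
```

```text
16.85 [480.89755918 191.64260887  94.6193519 ] [ 1.79964471e+02 -1.94329891e-02  2.90953337e+01] [-2.27335419 -0.94251074  6.58449698] [-0.27145381  0.32628624  0.40723506] 42.80827060517161 0.32
```

Request:
send_rows(plan="4 0 0 0 0 0 0.02;4 0 0 0 0 0 0.02")

```text
t: 17.02
tcp_pos: [480.9, 191.6, 94.6]
ee_rot: [180.0, -0.0, 26.9]
ft_force: [-1.1, -1.4, 5.6]
opening: 42.7
```

```bash
python3 st.py
```

```text
17.0167 [480.90811979 191.58100475  94.6070185 ] [ 1.79962809e+02 -1.88886159e-02  2.68644801e+01] [-1.13599861 -1.44597975  5.58394891] [-0.28498047  0.37659753  0.34373767] 42.73857330036393 0.04
```

Request:
send_rows(plan="4 0 0 0 0 0 0.02;4 0 0 0 0 0 0.02")

```text
t: 17.18
tcp_pos: [480.9, 191.5, 94.6]
ee_rot: [180.0, -0.0, 24.6]
ft_force: [-2.3, -1.5, 5.7]
opening: 42.9
```

```bash
python3 st.py
```

```text
17.1833 [480.93059708 191.51146725  94.61045529] [ 1.79957516e+02 -1.93036769e-02  2.45745768e+01] [-2.33384337 -1.47708744  5.66425709] [-0.36193094  0.3173554   0.39343462] 42.947331135822004 0.04
```

Request:
send_rows(plan="4 0 0 0 0 0 0.02;4 0 0 0 0 0 0.01")

```text
t: 17.35
tcp_pos: [480.9, 191.5, 94.6]
ee_rot: [180.0, -0.0, 22.9]
ft_force: [-1.7, -2.5, 5.5]
opening: 42.9
```

```bash
python3 st.py
```

```text
17.35 [480.94883113 191.48478035  94.59692367] [ 1.79955205e+02 -1.76393140e-02  2.28551106e+01] [-1.72932517 -2.48262989  5.48412569] [-0.33959932  0.37576162  0.33738247] 42.912252092518955 0.32
```

Request:
send_rows(plan="4 0 0 0 0 0 0.02;4 0 0 0 0 0 0.01")

```text
t: 17.52
tcp_pos: [480.9, 191.4, 94.6]
ee_rot: [180.0, -0.0, 21.1]
ft_force: [-1.4, -2.8, 4.6]
opening: 42.7
```

```bash
python3 st.py
```

```text
17.5167 [480.94213826 191.43924914  94.57981006] [ 1.79952722e+02 -1.76958801e-02  2.11379607e+01] [-1.37146643 -2.76486746  4.60521731] [-0.37826876  0.31009819  0.35533107] 42.7461106291297 0.31
```

Request:
send_rows(plan="4 0 0 0 0 0 0.02;4 0 0 0 0 0 0.01")

```text
t: 17.68
tcp_pos: [481.0, 191.4, 94.6]
ee_rot: [179.9, -0.0, 19.5]
ft_force: [-2.1, -1.1, 5.3]
opening: 42.7
```

```bash
python3 st.py
```

```text
17.6833 [480.95003515 191.40483986  94.60500492] [ 1.79934533e+02 -1.86756569e-02  1.94985600e+01] [-2.06258768 -1.13596367  5.27570484] [-0.29183046  0.338261    1.09696427] 42.679490036981335 1.1
```

Request:
send_rows(plan="4 0 0 0 0 0 0.01;4 0 0 0 0 0 0.005;4 0 0 0 0 0 0")

```text
t: 17.93
tcp_pos: [480.9, 191.4, 94.6]
ee_rot: [179.9, -0.0, 18.8]
ft_force: [-2.4, -2.9, 5.2]
opening: 42.8
```

```bash
python3 st.py; python3 - <<'E'
from h import *
c=cams.camera("wrist");save("w11",c["img"],None,1.5)
E
```

```text
17.9333 [480.94009174 191.37243247  94.58935178] [ 1.79908022e+02 -1.67693086e-02  1.87845427e+01] [-2.40377002 -2.86615778  5.19322952] [-0.26570893  0.34998816  1.55658577] 42.77290508064056 1.69
```

View pics/w11.png

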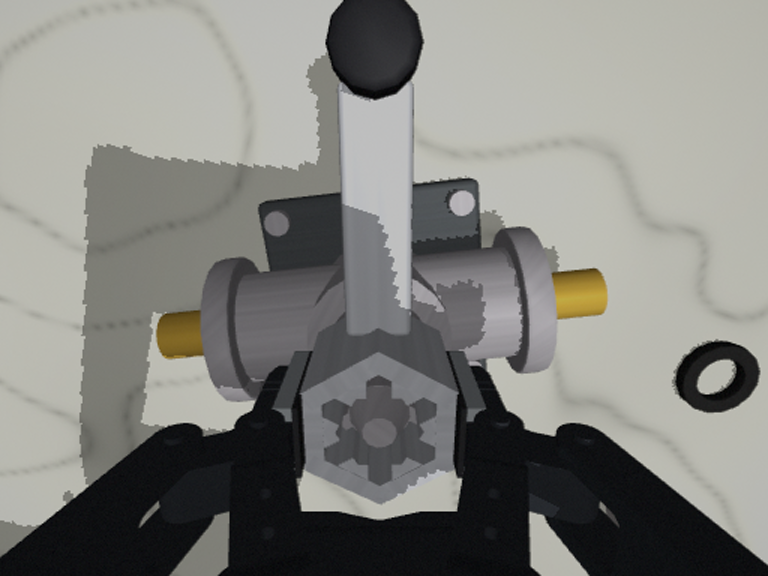

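Request:
send_rows(plan="5.5 0 0 0 0 0 0;6 0 0 0 0 0 0;6.5 0 0 0 0 0 0;7 0 0 0 0 0 0;7 0 0 0 0 0 0;7 0 0 0 0 0 0")

```text
t: 18.48
tcp_pos: [480.8, 191.9, 94.1]
ee_rot: [-180.0, -0.0, 18.5]
ft_force: [0.1, 0.2, 0.1]
opening: 69.8
```

```bash
python3 st.py; python3 - <<'E'
from h import *
c=cams.camera("wrist");save("w12",c["img"],None,1.5)
E
```

```text
18.4833 [480.84920588 191.85623863  94.12220076] [-1.79988437e+02 -9.90568986e-03  1.85384741e+01] [0.06847703 0.16721838 0.05877655] [ 0.04786333 -0.03006312 -0.04726001] 69.77933738971045 0.0
```

View pics/w12.png

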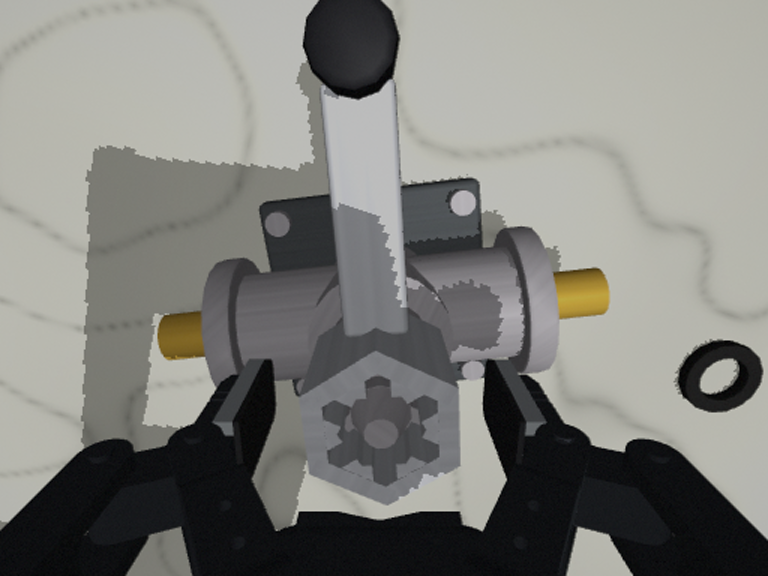

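Request:
send_rows(plan="7 0 0 -0.5 0 0 0;7 0 0 -1 0 0 0;7 0 0 -2 0 0 0;7 0 0 -2.5 0 0 0;7 0 0 -2.5 0 0 0;7 -1 0 -2 0 0 0;7 -1.5 0 -1.5 0 0 0;7 -1.5 0 0 0 0 0;7 -1.5 0 0 0 0 0;7 -0.5 0 0 0 0 0;7 0 0 0 0 0 0;7 0 0 0 0 0 0")

```text
t: 19.53
tcp_pos: [424.4, 172.9, 214.7]
ee_rot: [-180.0, -0.1, 18.5]
ft_force: [0.5, 0.3, 0.4]
opening: 69.9
```

```bash
python3 - <<'E'
from h import *
s=telemetry.state();c=cams.camera("wrist");np.save("w13.npy",c["img"]);save("w13",c["img"],None,1.5)
print(s["t"],s["tcp_pos"],s["ee_rot"],s["ft_force"]);M=cfw(c,s)
for z in (85,127):print(proj(c,M,[[480,191.7,z]])*1.5)
E
```

```text
19.5333 [424.440277   172.9001557  214.70852801] [-1.79996698e+02 -8.45042258e-02  1.85467256e+01] [0.49541943 0.25427639 0.39495614]
[[379.58800344 173.29082181]]
[[379.73443395 179.82360168]]
```

View pics/w13.png

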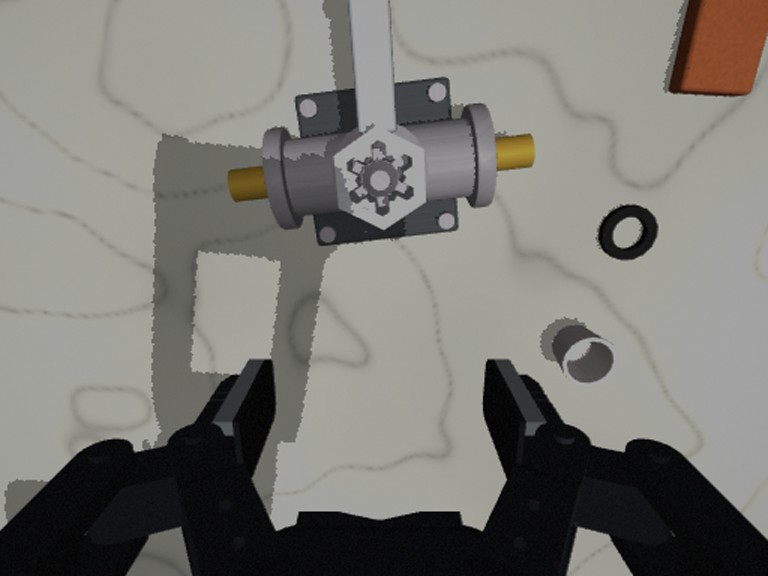

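```bash
python3 - <<'E'
from h import *
save("w13z",np.load("w13.npy"),(215,75,290,155),9)
E
```

```text
(no output)
```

View pics/w13z.png

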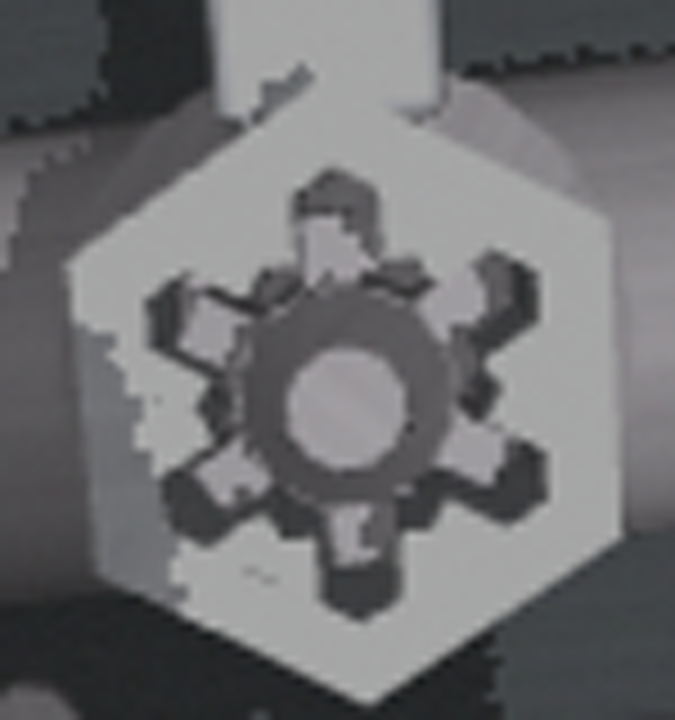

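```bash
python3 - <<'E'
from h import *
s=telemetry.state();M=cfw(W,s)
def ang(a,b,z,k):
    A,B=[onz(W,M,np.array(p)/1.5 if k==0 else (215+p[0]/9-.44,75+p[1]/9-.44),z) for p in(a,b)]
    return np.degrees(np.arctan2(*(B-A)[1::-1])),np.linalg.norm(B-A)
print("bolts y",ang((308,107),(437,92),15,0),ang((327,235),(447,221),15,0))
print("bolts x",ang((327,235),(308,107),15,0),ang((447,221),(437,92),15,0))
print("nip",ang((229,185),(535,151),40,0))
for n,a,b in(("v",(358,563),(329,218)),("ne",(220,497),(492,297)),("se",(200,307),(485,480))):print("rib",n,ang(a,b,111,1))
for n,a,b in(("v",(360,617),(334,172)),("e",(605,225),(620,540)),("w",(95,575),(70,265))):print("slot/hex",n,ang(a,b,127,1))
print("slot",ang((205,540),(500,253),127,1),ang((150,290),(545,505),127,1))
E
```

```text
bolts y (np.float64(-65.29263606058919), np.float64(90.61061450752075)) (np.float64(-64.72522220545588), np.float64(91.6197213577206))
bolts x (np.float64(24.904178661685997), np.float64(91.77946720328183)) (np.float64(25.539508853019345), np.float64(90.88119339457484))
nip (np.float64(-65.2968940457503), np.float64(207.9875618973654))
rib v (np.float64(23.472600475822567), np.float64(29.778134696826704))
rib ne (np.float64(-35.70168604439207), np.float64(29.4655953940548))
rib se (np.float64(-102.14866193620861), np.float64(29.161169150744808))
slot/hex v (np.float64(21.999116760054978), np.float64(35.88583516030457))
slot/hex e (np.float64(-156.9388161962131), np.float64(25.36035217635654))
slot/hex w (np.float64(21.59852476331734), np.float64(25.122104908865783))
slot (np.float64(-27.84531586704737), np.float64(33.493437624920496)) (np.float64(-99.4843595243127), np.float64(36.8427658413846))
```

```bash
python3 - <<'E'
from h import *
c=cams.camera("scene");save("s14",c["img"],(180,80,400,300),2.7)
E
```

```text
(no output)
```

View pics/s14.png

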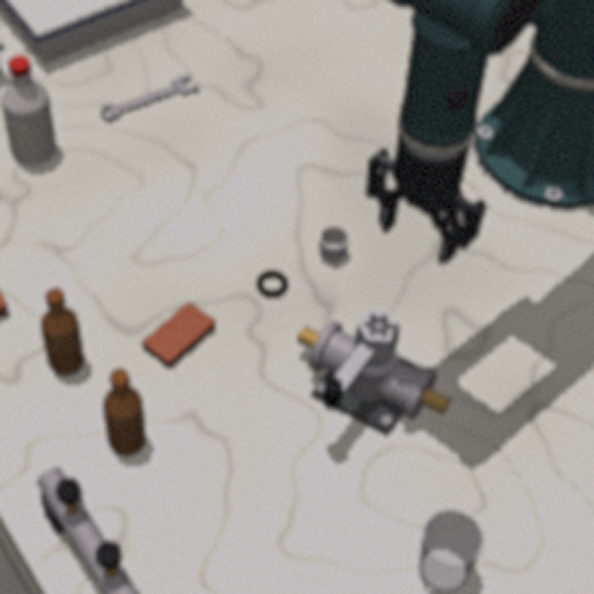

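The scene picture shows the lever seated level on the valve (hub near (378,330)), the gripper clear of it near (420,210), and all the bystanders where they were.

```bash
python3 -c "
from workcell import job;print(job.close_job())"
```

```text
the job is handed in; nothing more can be done
None
```

The lever is on the valve, fully home and turned clockwise to its stop. I let go, moved the gripper clear and handed the job in at about 20 s of the 54 s allowed.

- **Fit:** I read the rib angle from the wrist camera (about 59.4°, repeating every 60°) and lowered the lever in small steps at that angle. The splines matched first time, so no turning search was needed. There was no resistance at the rib tops. First contact came at a TCP height of 94.6 mm, which puts the hub's underside at 85 mm, level with the shoulder. The vertical force changed by only about 10 N.
- **Turn:** The moment stayed near 0.35 N m while turning, then rose to 1.1 and 1.56 N m at the stop, at tool angles of about 19.5° and 18.8°.
- **Checks after release:** The lever sprang back about 3.5° within the spline play. The valve's +x lies at about 25°, and two of the three rib readings were 23.5° and 24.3°, which puts the stem at its stop. The third reading came out near 18° because its rib was poorly visible, so I gave it little weight.
- **Bench:** The last scene picture shows the bystanders where they were, and the force reading is near zero with the gripper clear.

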